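Clip the glass calibration plate on the microscope stage

TASK

Take the framed glass calibration plate from the mat, lay it on the microscope stage in front of the two sprung clips and slide it in, flat, square and centred, without bearing down hard on it, so that it lifts both clips itself and they ride over its end bar and snap down onto the glass. Press it home gently but firmly against the back stop, feeling for the contact, then let go and leave it lying there clipped. Do not touch the clips with the gripper or ram the plate into the clips or the stop, and leave the other things on the bench alone.

Things in the scene. Friction and masses are not known exactly. Their poses are not given: they have to be found in the camera images.
- plate: Aluminium frame 76 mm long (own x), 56 wide (y), 8 thick, with a clear gridded glass pane let in; 60 g. Origin: centre of its underside, z up. End bars 7 mm wide along x, side bars 5 mm; glass top 4 mm above the underside. Both ends alike, either may lead. Starts flat on a 3 mm mat. Grip its long sides by the trailing end: the clips reach at most 54 mm in, 19 mm either side of the middle from the leading end.
- stage: Light grey base 190 mm (x) by 170 (y) by 20 high with a dark round insert, fixed. Origin: centre of its underside; flat top 20 mm above. The plate slides along the stage's +x, long axis along x, middle on own y = 0. The clips' upturned tips begin at own x = +8 mm: a plate laid in front of them has its centre at about x = -40 mm; at home its centre lies between +4 and +24 mm.
- stop_range (a point): Point on the stage's top, centre line, stage x = +52 mm, x as the stage's. Here stands the back stop: a low dark steel bar 70 mm wide (y), 8 deep, 7 high, passing below the clips. It is set anew for each job and its place is not measured: its working face is anywhere up to 10 mm to either side of this point. Rigid; the plate is home when its leading end bears on it with 3 to 12 N.
- clip_left (a joint): Left clip, rad: 0 = toe down on the bare stage, about 0.13 toe on the frame, 0.06 on the glass. Steel leaf 8 mm wide at stage y = +15 mm, rooted at x = +85, 11 mm over the top; toe (lowest bend) at x = +30; free end rises at 25 degrees to 10 mm over the top at x = +8. Toe presses with 1 to 2.5 N. Sliding in takes some 5 to 15 N, about 6 N once snapped; more if the plate is pressed down.
- clip_right (a joint): Right spring clip, at stage y = -15 mm; otherwise like the left one.
- solder_reel: Bystander: reel of solder, 55 mm across, 35 mm high, standing on its flange. Origin: centre of its underside.
- flux_jar: Bystander: white jar with a black cap, 42 mm across, 45 mm high. Origin: centre of its underside.
- screwdriver: Bystander: screwdriver 150 mm long with a black handle, lying on the bench beside the stage. Origin near its middle.
Things that resemble listed ones, but are neither listed nor needed, are in the scene too. Several things look just like the plate: the one meant starts nearest to the robot's base.

How it is judged:
By the outcome, as a careful person would: the job done as asked, in the order asked, and still so for the second after the job is handed in, with the robot touching nothing.
It also fails if it takes over 72 s, if anything falls off the work surface, if the arm or the gripper's body presses on something with over 40 N, if the wrist force passes 120 N, or if a joint passes its speed limit or range.

ROBOT

A 6-joint arm with a two-finger parallel gripper is mounted at the origin on the work surface. World frame = base frame: x ahead of the robot, y to its left, z up, the work surface at z = 0. Lengths are in mm, angles in rad, forces in N, time in s.
With the tool pointing down it reaches from about 325 to 850 mm from the base axis. Payload 15.5 kg.
Tool frame: the origin (TCP) lies on the centre line of the jaws, within the pads' length; the fingertips stand 8 mm ahead of it and the grasp point (between the pads) lies 11 mm behind it (robot.tip_reach is the distance from the TCP to the fingertips, in mm); z points along the fingers, y is the line along which they close (so a half turn about z gives the same grasp; the last joint's range is limited). The gripper opens to 91 mm and grips with 3 to 60 N. Pads are 32 mm wide; open, the fingers measure 118 mm over their backs; the gripper's body (76 mm by 178 mm) begins 60 mm behind the grasp point.
Start: joints at [-1.383, 0.494, 1.345, -0, 1.302, -0.096], TCP at [174.405, -600.175, 221.915] pointing down, gripper open.
Joint ranges: [-2.91, 2.91], [-0.82, 2.16], [0.22, 2.67], [-1.22, 4.37], [0.12, 2.79], [-3.08, 3.08]. Speed limits (rad/s): [1.89, 1.89, 2.57, 3.01, 3.01, 3.01].

INTERFACE

Orientations are given as a rotation vector (axis times angle).
In Python, from plant import robot, move_gripper, viewer, workorder, spotter, telemetry gives the robot as it stands. Calls block until the motion is done:
- robot.movep(position, orientation): joint-space move of the TCP to a pose.
- robot.move_straight(position, feed=150, frame=None, stop_force=None): straight line of the TCP; frame=None keeps the orientation; feed is the mean speed in mm/s. With stop_force (N) it stops when the force on the tool has changed by that much, and returns True; else False.
- robot.move_joints(angles): joint-space move.
- move_gripper(opening, grip_force=None): finger opening in mm; grip_force is the grip in N (None keeps the last); returns when the fingers have stopped.
- robot.dwell(seconds).
- robot.inverse_kinematics(position, orientation): joint angles nearest the present ones, or None.
- viewer.snapshot(name): name is "side" or "top" or "wrist"; returns a dict with "img" (384x512x3 uint8, red, green, blue), "fx", "fy", "cx", "cy" (pixels), "R" (3x3) and "t" (3): a world point X has camera coordinates R X + t. Camera axes: x right, y down, z forward; pixel columns grow to the right and rows downward; lengths in mm; the calibration is good to about 2 mm. A picture is of the moment at which its call begins. There is no depth.
A pose or a line that the arm cannot do raises robot.MotionError and nothing moves.
- workorder.close_job(): hands the job in, once; it reports no verdict.
Trained networks look in the newest picture that a camera, given by its name, has taken for a name from the list of things; names that differ only in an ending like _2 or _b are one class to them, and where a whole thing is asked for, a point or a joint stands for the part that bears it (a point fixed in the world has none). Each returns a list of dicts, best first, with "conf" (0 to 1); they miss things now and then, are a little off and sometimes report something else, mostly with a low value. They report only what shows in the picture. A call takes as long as a camera call. They do not tell look-alikes from the thing itself.
- spotter.boxes_of(camera, target): "point" ([row, column] in pixels, amid what is visible of it).
- spotter.tip_of(camera, target): "point" ([row, column] in pixels: a listed point, or the origin of a listed thing).
Readings, each from a call of its own:
- telemetry.current_t(): time.
- telemetry.current_joint_pos(): joint angles.
- telemetry.current_qvel(): joint speeds.
- telemetry.current_tau(): joint torques, N m.
- telemetry.current_ee_pos(): TCP position.
- telemetry.current_tool_rot(): TCP orientation.
- telemetry.current_contact_force(): force on the tool from outside, world axes, zero at the start.
- telemetry.current_torque(): the same for the moment, N m.
- telemetry.current_opening(): finger opening in mm.
Only numpy, scipy, OpenCV 4.12 (cv2) and the standard library are available. Lean on these libraries where they do the work, as an engineer would, in place of code of your own. Each camera call takes 0.05 s, during which the arm holds its last target. There are 200 camera calls.

## Working session

There is one attempt and no reset: what is moved stays moved. The work goes in short steps, each a Python script; the robot and the scene stay as the last script left them, time stands still between calls to the robot, and variables do not carry over. Pictures are saved under pics/ and viewed, on a budget of 10 in all, crops included, one or two more only if the job needs it, and the job is handed in when it is done.

```bash
ls; mkdir -p pics
cat > h.py <<'E'
import numpy as np, cv2
from plant import robot, move_gripper, viewer, workorder, spotter, telemetry
def snap(c,name=None):
    s=viewer.snapshot(c)
    if name: cv2.imwrite(f'pics/{name}.png',cv2.cvtColor(s['img'],cv2.COLOR_RGB2BGR))
    return s
def ray(s,rc,z):
    R=np.array(s['R']);t=np.array(s['t'])
    d=R.T@np.array([(rc[1]-s['cx'])/s['fx'],(rc[0]-s['cy'])/s['fy'],1.]);o=-R.T@t
    return o+d*(z-o[2])/d[2]
def proj(s,X):
    c=np.array(s['R'])@np.array(X,float)+np.array(s['t'])
    return np.array([s['cy']+s['fy']*c[1]/c[2],s['cx']+s['fx']*c[0]/c[2]])
E
python3 - <<'E'
from h import *
a=snap('top','top1');b=snap('side','side1')
cv2.imwrite('pics/both1.png',cv2.resize(cv2.cvtColor(np.vstack([a['img'],b['img']]),cv2.COLOR_RGB2BGR),None,fx=.78,fy=.78))
for t,z in [('plate',11),('stage',0),('stop_range',20),('clip_left',25),('solder_reel',0),('flux_jar',0),('screwdriver',0)]:
    for f in (spotter.boxes_of,spotter.tip_of):
        for r in f('top',t):print(f.__name__,t,np.round(r['point']),round(r['conf'],2),np.round(ray(a,r['point'],z)))
print(telemetry.current_t(),telemetry.current_tool_rot(),-np.array(a['R']).T@a['t'],a['fx'])
E
```

```text
pics
call plate [236.  94.] 0.91 [528. 649.  11.]
call plate [204. 137.] 0.87 [630. 513.  11.]
call plate [139. 264.] 0.79 [835. 105.  11.]
call plate [195. 229.] 0.69 [654. 219.  11.]
call plate [205. 141.] 0.94 [628. 502.  11.]
call plate [138. 266.] 0.9 [837.  96.  11.]
call plate [196. 230.] 0.87 [652. 214.  11.]
call plate [237.  98.] 0.62 [526. 638.  11.]
call plate [250. 199.] 0.17 [481. 316.  11.]
call stage [213. 350.] 0.83 [ 593. -165.    0.]
call stage [213. 348.] 0.91 [ 593. -157.    0.]
call stage [196. 230.] 0.55 [652. 218.   0.]
call stop_range [211. 352.] 0.56 [ 596. -165.   20.]
call stop_range [194. 352.] 0.96 [ 651. -169.   20.]
call clip_left [196. 345.] 0.44 [ 643. -145.   25.]Traceback (most recent call last):
  File "<stdin>", line 6, in <module>
ValueError: it knows: flux_jar, plate, screwdriver, solder_reel, stage, stop_range
```

View pics/both1.png

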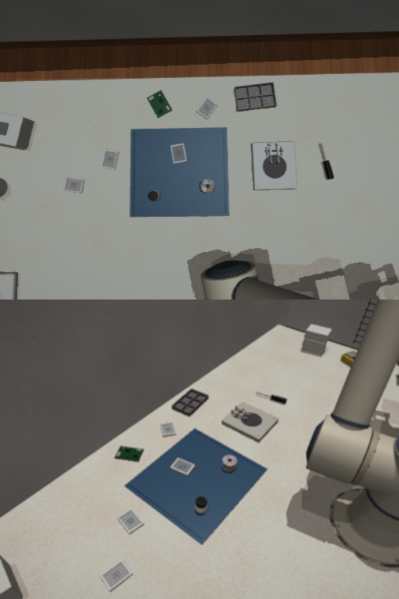

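The top row shows the only mat plate at about (row 195, col 229), roughly (652, 215) mm and nearest the base. The stage is at about (593, -160), with its stop end towards +x. Next I look at both from close up with the wrist camera.

Run:
```python
from h import *
from scipy.spatial.transform import Rotation as Ro
r0=telemetry.current_tool_rot();print(r0, Ro.from_rotvec(r0).as_matrix().round(2).tolist())
def down(y): return (Ro.from_euler('z',y)*Ro.from_rotvec([np.pi,0,0])).as_rotvec()
def go(p,name):
    robot.movep(p,down(0))
    s=snap('wrist',name); print('cam',(-np.array(s['R']).T@s['t']).round(),np.round(s['R'],2).tolist(),s['fx'], telemetry.current_joint_pos())
    np.savez(f'pics/{name}.npz',**{k:s[k] for k in s})
    for t,z in [('plate',3),('stage',0),('stop_range',20)]:
        for f in ('boxes_of','tip_of'):
            for r in getattr(spotter,f)('wrist',t):print(f,t,np.round(r['point']),round(r['conf'],2),np.round(ray(s,r['point'],z),1))
    return s
a=go([560,-160,260],'w_stage');b=go([620,215,220],'w_plate')
print(telemetry.current_t())
```

```text
[-3.11018866e+00 -4.42752115e-01  8.12969398e-06] [[0.96, 0.28, -0.0], [0.28, -0.96, 0.0], [0.0, -0.0, -1.0]]
cam [ 626. -161.  423.] [[-0.0, -1.0, -0.0], [-0.97, 0.0, 0.24], [-0.24, 0.0, -0.97]] 346.09991275091687 [-3.82133178e-01  3.98830873e-01  1.40065083e+00 -1.61093729e-04
  1.34216418e+00  1.18962957e+00]
boxes_of stage [133. 254.] 0.82 [ 598.8 -162.1    0. ]
boxes_of stop_range [132. 251.] 0.85 [ 601.3 -158.3   20. ]
tip_of stop_range [ 94. 253.] 0.86 [ 642.7 -160.6   20. ]
cam [686. 214. 383.] [[-0.0, -1.0, -0.0], [-0.97, 0.0, 0.24], [-0.24, 0.0, -0.97]] 346.09991275091687 [ 2.40892444e-01  5.39693190e-01  1.26468192e+00 -2.74414214e-04
  1.33692255e+00  1.81318362e+00]
boxes_of plate [144. 246.] 0.84 [649.8 221.    3. ]
boxes_of plate [165.   6.] 0.71 [627.2 487.9   3. ]
tip_of plate [146. 248.] 0.93 [647.5 219.4   3. ]
4.6833
```

View pics/w_stage.png

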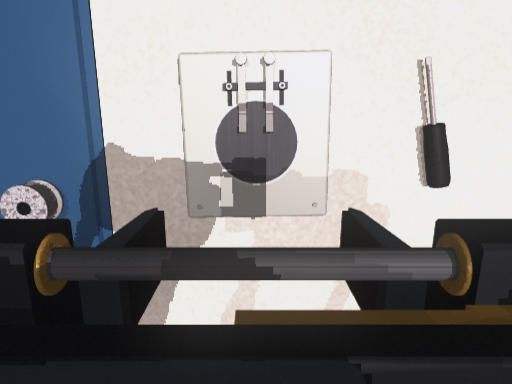

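View pics/w_plate.png

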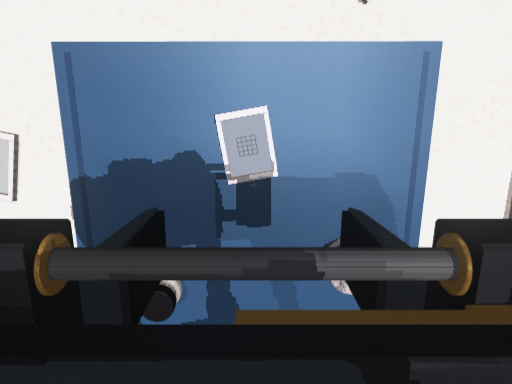

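```bash
cat >> h.py <<'E'
from scipy.spatial.transform import Rotation as Ro
def down(y): return (Ro.from_euler('z',y)*Ro.from_rotvec([np.pi,0,0])).as_rotvec()
def fitplate(s,roi,ztop):
    r0,r1,c0,c1=roi
    im=s['img'].astype(int);m=((im[...,2]-im[...,0])<45).astype(np.uint8)
    m[im.sum(2)<200]=0
    k=np.zeros_like(m);k[r0:r1,c0:c1]=m[r0:r1,c0:c1]
    k=cv2.morphologyEx(k,cv2.MORPH_OPEN,np.ones((3,3)))
    c=max(cv2.findContours(k,0,1)[0],key=cv2.contourArea)[:,0,:]
    P=np.array([ray(s,(p[1],p[0]),ztop)[:2] for p in cv2.convexHull(c)[:,0,:]],np.float32)
    return cv2.minAreaRect(P),c,k
E
python3 - <<'E'
from h import *
s=np.load('pics/w_plate.npz');s={k:s[k] for k in s}
for z in (3,7,11):
    rect,c,k=fitplate(s,(95,195,200,290),z);print(z,rect)
b=cv2.boxPoints(rect)
im=cv2.cvtColor(s['img'],cv2.COLOR_RGB2BGR);big=cv2.resize(im[90:200,190:300],None,fx=4,fy=4)
m=cv2.resize(k[90:200,190:300]*255,None,fx=4,fy=4,interpolation=0)
for p in b: q=proj(s,[*p,11]);cv2.circle(big,(int((q[1]-190)*4),int((q[0]-90)*4)),4,(0,0,255),1)
w=np.load('pics/w_stage.npz');w={k:w[k] for k in w}
st=cv2.resize(cv2.cvtColor(w['img'][45:225,170:340],cv2.COLOR_RGB2BGR),None,fx=2.4,fy=2.4)
H=max(big.shape[0],st.shape[0]);pad=lambda i:cv2.copyMakeBorder(i,0,H-i.shape[0],0,0,0)
out=np.hstack([pad(big)[:, :390],pad(st)]);cv2.imwrite('pics/v3.png',out);print(out.shape)
for rc in [(52,179.5),(51,331),(215,328),(217,189)]: print(ray(w,rc,20).round(1))
E
```

```text
3 ((647.4923095703125, 224.5064697265625), (78.36131286621094, 65.69239807128906), 9.959248542785645)
7 ((647.8984375, 224.39291381835938), (77.5367202758789, 65.00111389160156), 9.95923900604248)
11 ((648.3045654296875, 224.27935791015625), (76.7121353149414, 64.30982208251953), 9.959246635437012)
(440, 798, 3)
[687.  -80.8  20. ]
[ 688.  -245.8   20. ]
[ 501.5 -252.    20. ]
[499.  -82.9  20. ]
```

View pics/v3.png

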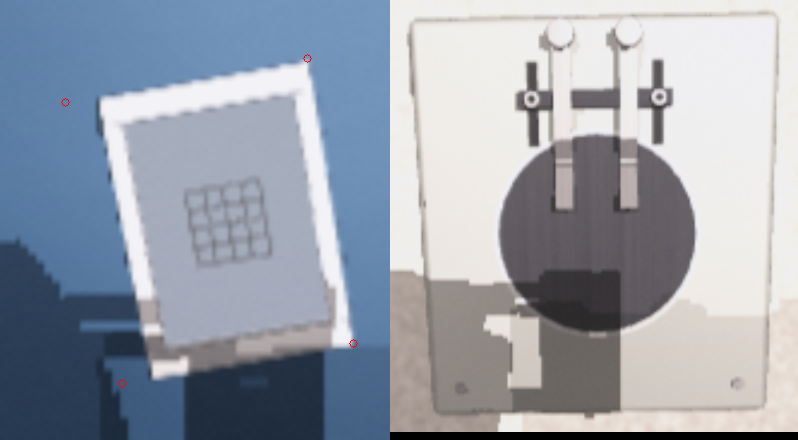

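```bash
cat > fit.py <<'E'
from h import *
from scipy.optimize import least_squares
def fitpose(s,model,pix,z0,x0):
    M=np.array(model,float);pix=np.array(pix,float)
    def W(p):
        c,sn=np.cos(p[2]),np.sin(p[2])
        return np.c_[p[0]+c*M[:,0]-sn*M[:,1],p[1]+sn*M[:,0]+c*M[:,1],z0+M[:,2]]
    f=lambda p:np.concatenate([proj(s,X)-q for X,q in zip(W(p),pix)])
    r=least_squares(f,x0,x_scale=[1,1,.01],loss='soft_l1');return r.x,r.fun.reshape(-1,2).round(1)
E
python3 - <<'E'
from fit import *
L=lambda n:{k:v for k,v in np.load(f'pics/{n}.npz').items()}
p=L('w_plate');w=L('w_stage')
print(fitpose(p,[[38,28,8],[38,-28,8],[-38,-28,8],[-38,28,8]],[(115,215.75),(105.75,266.5),(176.25,278.25),(183.75,228.25)],3,[648,220,.1]))
px=lambda x,y:(y/2.4+45,(x-390)/2.4+170)
mod=[[95,85,20],[95,-85,20],[-95,-85,20],[-95,85,20],[8,15,30],[8,-15,30]]
print(fitpose(w,mod,[px(411,20),px(777,14),px(766,407),px(435,412),px(564,210),px(628,210)],0,[593,-163,.01]))
print(fitpose(w,mod[:4],[px(411,20),px(777,14),px(766,407),px(435,412)],0,[593,-163,.01]))
E
```

```text
(array([6.48602315e+02, 2.19849974e+02, 1.67390748e-01]), array([[-0.3, -1. ],
       [-0.3,  1. ],
       [-0. ,  0.2],
       [ 0.9, -0.2]]))
(array([ 5.93029092e+02, -1.64370955e+02,  1.86361986e-02]), array([[-0.7, -2.1],
       [-1.5,  1.5],
       [ 1.9,  0.5],
       [ 2.3, -1.1],
       [ 0.3,  0.1],
       [-0.2,  0.2]]))
(array([ 5.92842920e+02, -1.64800324e+02,  1.71527189e-02]), array([[-0.7, -1.6],
       [-1.1,  2. ],
       [ 2.2,  0.8],
       [ 2.4, -0.9]]))
```

Run:
```python
from h import *
x,y,a=648.6,219.8,.167; d=down(a)
g=np.array([x-24*np.cos(a),y-24*np.sin(a),0])
move_gripper(88)
robot.movep(g+[0,0,70],d)
print(robot.move_straight(g+[0,0,13],feed=80,stop_force=8),telemetry.current_ee_pos())
f0=telemetry.current_contact_force()
move_gripper(40,35); print('open',telemetry.current_opening(),f0,telemetry.current_contact_force(),telemetry.current_ee_pos())
robot.move_straight(g+[0,0,100],feed=100)
X,Y,A=593,-164.4,.018
c,s=np.cos(A),np.sin(A); sx=-44-24
t=np.array([X+c*sx,Y+s*sx,75.]); robot.movep(t+[0,0,25],down(A))
print(telemetry.current_opening(),telemetry.current_contact_force(),telemetry.current_t())
w=snap('wrist','w2'); np.savez('pics/w2.npz',**w); b=snap('side','s2')
cv2.imwrite('pics/w2v.png',cv2.resize(cv2.cvtColor(w['img'],cv2.COLOR_RGB2BGR),None,fx=1.56,fy=1.56))
```

```text
True [623.90471662 215.49277711  11.32567421]
open 55.310776284733464 [-1.50934793 -1.20241483  8.09372467] [-0.4626771   0.34650943  7.2891088 ] [624.13434799 215.64417684  11.30637369]
55.642538362248686 [ 0.1870251  -0.00874383 -0.81092278] 9.45
```

View pics/w2v.png

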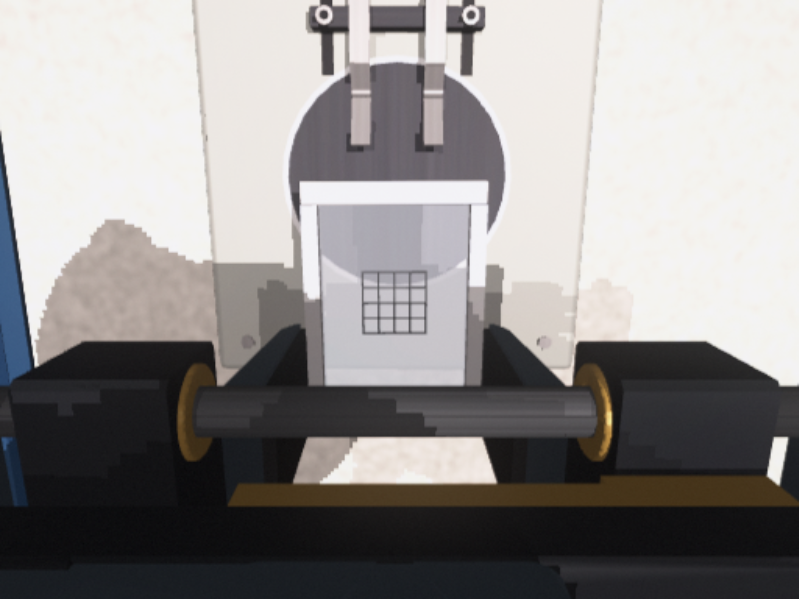

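The plate is held square, with its leading edge at row 181, cols 300-488 of the enlarged view. The clip tips are at cols 361 and 431, row 148. I now lower it near the stage top, so the plate and clip tips are at almost the same height for a centring check.

Run:
```python
from h import *
print(telemetry.current_ee_pos(),Ro.from_rotvec(telemetry.current_tool_rot()).as_matrix().round(4).tolist())
X,Y,A=593,-164.4,.018
c,s=np.cos(A),np.sin(A); sx=-44-24
t=np.array([X+c*sx,Y+s*sx,31.5]); print(t,robot.move_straight(t,feed=70,stop_force=5))
robot.dwell(.2);print(telemetry.current_ee_pos(),telemetry.current_contact_force(),telemetry.current_t())
w=snap('wrist','w3'); np.savez('pics/w3.npz',**w)
cv2.imwrite('pics/w3v.png',cv2.resize(cv2.cvtColor(w['img'][0:260,120:392],cv2.COLOR_RGB2BGR),None,fx=2.3,fy=2.3,interpolation=cv2.INTER_CUBIC))
```

```text
[ 525.54797743 -164.7588304    99.95274296] [[0.9998, 0.0194, 0.0001], [0.0194, -0.9998, 0.0], [0.0001, -0.0, -1.0]]
[ 525.0110157  -165.62393391   31.5       ] False
[ 525.23242252 -165.73405666   31.85899347] [ 0.58002875  0.00648625 -0.24505942] 10.875
```

View pics/w3v.png

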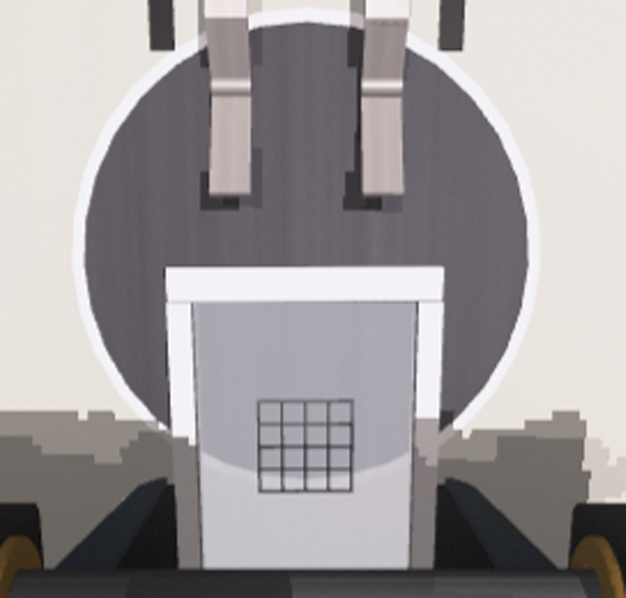

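Plate mid is at col 305 against a clip axis of 306.4 (5 px/mm), so the offset is about 0.3 mm and the edges are level. The gap to the clip tips is 15 mm. I lower to a light touch, then slide in past the snap point, watching the force.

Run:
```python
from h import *
A=.0194; u=np.array([np.cos(A),np.sin(A),0]); F=lambda:np.array(telemetry.current_contact_force()).round(2)
p=np.array([525.01,-165.85,31.5]); robot.move_straight(p,feed=20)
b=F();print('base',b)
hit=robot.move_straight(p-[0,0,5],feed=6,stop_force=2);robot.dwell(.2)
e=np.array(telemetry.current_ee_pos());print('touch',hit,e,F())
z=e[2]+.3
q=np.array([p[0],p[1],z]);robot.move_straight(q,feed=5);robot.dwell(.1);print('z',telemetry.current_ee_pos(),F())
# leading edge now stage x about -7; advance 46 mm in legs
for d in [10,18,22,26,30,34,38,42,46]:
    h=robot.move_straight(q+u*d,feed=25,stop_force=18)
    print(d,h,np.round(telemetry.current_ee_pos(),2),F())
    if h: break
print(telemetry.current_opening(),telemetry.current_t())
w=snap('wrist','w4')
cv2.imwrite('pics/w4v.png',cv2.resize(cv2.cvtColor(w['img'][0:260,120:392],cv2.COLOR_RGB2BGR),None,fx=2.3,fy=2.3,interpolation=cv2.INTER_CUBIC))
```

```text
base [-0.27  0.25 -0.12]
touch True [ 525.01370291 -165.85382894   28.28032905] [-1.59  0.08  7.54]
z [ 524.95831117 -165.81149641   28.48725356] [ 0.41 -0.18 -1.58]
10 False [ 535.05 -165.58   28.55] [0.24 0.6  0.1 ]
18 False [ 543.09 -165.48   28.52] [-0.62 -0.18 -0.32]
22 False [ 547.06 -165.36   28.49] [ 0.08  0.49 -2.72]
26 False [ 551.07 -165.3    28.5 ] [-1.58  0.93 -3.01]
30 False [ 554.96 -165.18   28.49] [-2.34  0.97 -2.25]
34 False [ 558.46 -165.01   28.44] [-4.29  0.48 -1.9 ]
38 False [ 562.9  -165.07   28.5 ] [-3.65  0.46 -2.49]
42 False [ 568.47 -165.42   28.88] [ 5.69 -1.03 -4.46]
46 False [ 571.22 -165.     28.59] [ 0.95  0.49 -3.76]
55.24268219943152 15.525
```

View pics/w4v.png

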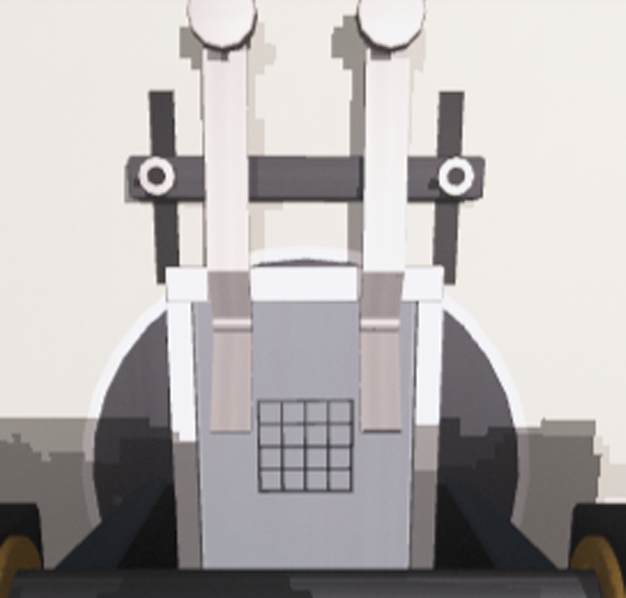

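Both toes have snapped onto the glass just behind the bar (row 325, bar's inner edge at row 302). The stop face is at row 202 and the plate end at row 268, a gap of about 13 mm. I close most of it, then feel slowly for contact.

Run:
```python
from h import *
A=.0194; u=np.array([np.cos(A),np.sin(A),0])
def F(n=8):
    a=[]
    for _ in range(n): a.append(telemetry.current_contact_force()); robot.dwell(.02)
    return np.mean(a,0).round(2)
q=np.array([525.01,-165.85,28.5])
print(robot.move_straight(q+u*55,feed=15,stop_force=15),F(),np.round(telemetry.current_ee_pos(),2))
d=55
base=None
while d<66:
    d+=.5;h=robot.move_straight(q+u*d,feed=5,stop_force=6)
    f=F(5);e=telemetry.current_ee_pos();print(d,h,round(float((np.array(e)-q)@u),2),f)
    if f[0]<-9: break
print(telemetry.current_opening(),telemetry.current_t())
```

```text
False [ 0.45  0.43 -3.74] [ 580.24 -164.78   28.55]
55.5 False 55.42 [-0.95  0.11 -3.14]
56.0 False 55.85 [-2.37 -0.23 -3.03]
56.5 False 56.54 [-1.71  0.27 -3.1 ]
57.0 False 57.08 [-1.51 -0.24 -3.66]
57.5 False 57.57 [-0.88 -0.08 -3.89]
58.0 False 58.03 [-1.52  0.17 -4.12]
58.5 False 58.52 [-1.67  0.04 -3.2 ]
59.0 False 59.03 [-1.25  0.14 -3.47]
59.5 False 59.22 [-3.98 -0.06 -2.71]
60.0 False 59.28 [-6.98 -0.71 -1.55]
60.5 False 59.3 [-9.91 -1.44  0.6 ]
55.83456076641414 20.125
```

Contact is felt at 59.2 mm and loaded to about 8 N net of friction. I release with that preload held, retreat upward and look.

Run:
```python
from h import *
move_gripper(72);robot.dwell(.2)
print(telemetry.current_opening(),telemetry.current_contact_force())
e=np.array(telemetry.current_ee_pos());print(e)
robot.move_straight(e+[0,0,40],feed=60)
w=snap('wrist','w5')
cv2.imwrite('pics/w5v.png',cv2.resize(cv2.cvtColor(w['img'][0:260,120:392],cv2.COLOR_RGB2BGR),None,fx=2.3,fy=2.3,interpolation=cv2.INTER_CUBIC))
print(telemetry.current_contact_force(),telemetry.current_t())
```

```text
71.90968665561682 [-0.20078867  0.10737679 -0.86363684]
[ 585.58607659 -164.69155744   28.52428795]
[ 0.78320224 -0.08834003 -0.09375136] 21.6583
```

View pics/w5v.png

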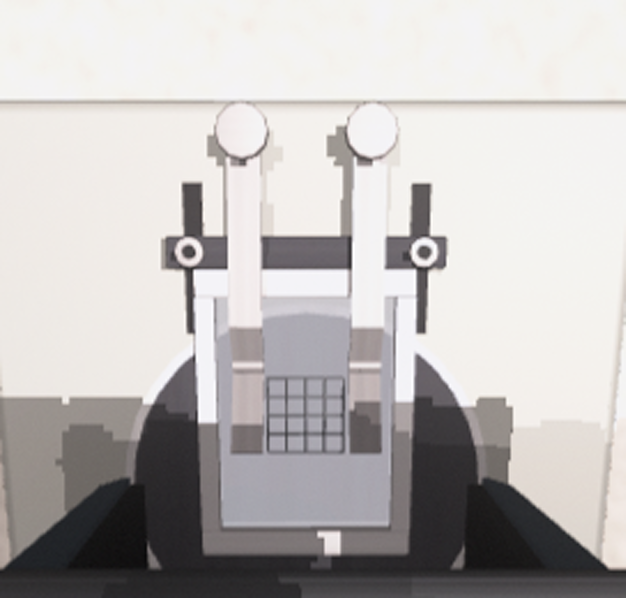

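The plate's end bears on the stop (row 268) with no gap, square and centred (mid col 305 against clips 307), and both toes are on the glass. I back off and hand in.

Run:
```python
from h import *
e=np.array(telemetry.current_ee_pos());robot.move_straight(e+[0,0,100],feed=100);robot.dwell(.5)
print(telemetry.current_contact_force(),telemetry.current_t());workorder.close_job()
```

```text
[ 0.52260803 -0.12957504 -0.78193181] 23.3083
the job is handed in; nothing more can be done
```

The plate is clipped in and home against the back stop, and the job was handed in at 23.3 s of the 72 s allowed. No verdict is reported, so this rests on my own checks.

- **Pick:** I took the plate nearest the base, about 685 mm away on the mat, gripping its long sides at the trailing end. The fingertips touched the mat lightly at about 8 N on the way down, and the wrist picture afterwards showed it held square.
- **Slide:** I set it in front of the clips, with its middle about 0.3 mm off their axis. The lowering touch briefly read about 7.5 N. I then eased it up 0.2 mm and slid it in with at most about 6 N along the slide. A picture showed both toes snapped down onto the glass.
- **Home:** I felt for the stop in 0.5 mm steps. Sliding took about 1.5 N, less than the 6 N or so you quoted. The force rose at contact to 9.9 N, so about 8 N on the stop.
- **Release:** I opened the gripper with that load still held and went straight up. The last picture showed no gap at the stop, the plate square and centred to about 0.5 mm, and both toes still on the glass. The wrist force was close to zero before hand-in.

The stage corners fitted only to about 2 pixels, so I centred on the clips as seen close up.

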